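# Set the microscope's filter wheel to green

## Robot

A 6-joint arm with a two-finger parallel gripper is mounted at the origin on the work surface. World frame = base frame: x ahead of the robot, y to its left, z up, the work surface at z = 0. Lengths are in m, angles in rad, forces in N, time in s.
With the tool pointing down it reaches from about 0.275 to 0.875 m from the base axis. Payload 12.5 kg.
Tool frame: the origin (TCP) lies on the centre line of the jaws, within the pads' length; the fingertips stand r.finger_overhang ahead of it and the grasp point (between the pads) lies 3 mm ahead of it (r.finger_overhang is the distance from the TCP to the fingertips, in m); z points along the fingers, y is the direction in which the jaws open and shut (so a half turn about z gives the same grasp; the last joint's range is limited). The gripper opens to 85 mm and grips with 20 to 120 N. Pads are 22 mm wide; open, the fingers measure 114 mm over their backs; the gripper's body (76 mm by 85 mm) begins 54 mm behind the grasp point. The pads swing forward as they close: fully open they stand 13 mm farther back than shut.
Start: joints at [-0.085, 0.351, 1.652, -0, 1.139, -0.085], TCP at [0.55, 0, 0.222] pointing down, gripper open.
Joint ranges: [-2.75, 2.75], [-0.79, 2.1], [0.01, 2.65], [-1.57, 4.71], [0.07, 3.14], [-2.87, 2.87]. Speed limits (rad/s): [2.22, 2.22, 2.79, 3.14, 3.14, 3.14].

## Interface

Orientations are given as a unit quaternion [x, y, z, w].
In Python, from cell import r, optics gives the robot as it stands. The module is installed in compiled form; this text tells all that it offers. Calls block until the motion is done:
- r.move_to(position, orientation): joint-space move of the TCP to a pose.
- r.move_linear(position, rot=None, vel=0.15): straight line of the TCP; rot=None keeps the orientation; vel is the mean speed in m/s.
- r.set_joints(angles): joint-space move.
- r.set_gripper(opening, squeeze=None): opening from 0.0 (shut) to 1.0 (fully open); squeeze is the grip in N (None keeps the last); returns when the fingers have stopped.
- r.sleep(seconds).
- r.inverse_kinematics(position, orientation): joint angles nearest the present ones, or None.
- optics.get_image(name): name is "scene" or "side" or "wrist"; returns a dict with "pixels" (384x512x3 uint8, red, green, blue), "depth" (384x512 float32, m along the optical axis (not along the pixel's ray), 0 where there is no reading), "fx", "fy", "cx", "cy" (pixels), "camera_from_world" (4x4, takes a point from world to camera coordinates); the wrist camera has in their place "mount" (4x4, takes a point from camera to tool coordinates, whose origin is the TCP and whose axes are the flange's). Camera axes: x right, y down, z forward; pixel columns grow to the right and rows downward; lengths in m; the calibration is good to about 2 mm. The wrist camera is an equidistant fisheye: a pixel r from the principal point sees the ray r / f radians off the axis. A picture is of the moment at which its call begins: read the wrist's pose just before it.
A pose or a line that the arm cannot do raises r.PlanningError and nothing moves.
- r.hand_in(): hands the job in, once; it reports no verdict.
Readings, each from a call of its own:
- r.current_t(): time.
- r.current_q(): joint angles.
- r.current_qvel(): joint speeds.
- r.current_effort(): joint torques, N m.
- r.current_tool_pos(): TCP position.
- r.current_ee_rot(): TCP orientation.
- r.current_contact_force(): force on the tool from outside, world axes, zero at the start.
- r.current_torque(): the same for the moment, N m.
- r.current_opening(): opening from 0.0 (shut) to 1.0 (fully open).
Only numpy, scipy, OpenCV 4.12 (cv2) and the standard library are available. Lean on these libraries where they do the work, as an engineer would, in place of code of your own. Each camera call takes 0.05 s, during which the arm holds its last target.

## Task

Set the filter wheel for green light: take the bar knob of the wheel with the coloured glass filters from above and turn it until the green filter sits centred in the round yellow-rimmed window of its cover, then let go. Leave the wheel with the grey filters and the pink culture dish as they are.

Things in the scene. Friction and masses are not known exactly. Their poses are not given: they have to be found in the camera images.
- filter_knob (a point): Coloured wheel's knob: a point on its upright axis, 84 mm above the bench, at grip height. Black bar 50 long, 14 thick (pinch this), top at 98 mm. Frame turns with the wheel: x runs along the bar to the green filter's centre, 57 mm off (white line on that end); z up. Wheel disc: 160 mm wide, top at 48 mm, in a fixed 172 mm housing. Light friction (0.08 N m), no click stops, stays where left.
- window (a point): Centre of the coloured wheel's fixed window, a 26 mm round hole ringed in yellow in a light-grey plate 50 mm wide over the rim, 34 to 108 mm from the axis. Point: 57 mm from the axis, plate top, 55 mm above the bench (ring 57). x points away from the axis, z up. At the start the green filter (40 mm wide) is 43 to 80 degrees counter-clockwise of it, seen from above: turn clockwise.
- light_grey_filter (a point): Centre of the lightest, nearly white filter of the other wheel, 57 mm from that wheel's axis, 49 mm above the bench; its frame turns with that wheel, x points away from the axis, z up. That unit has the same shape and size, black bar knob and window, but five grey filters. Not to be turned.
- dish: Closed culture dish, pink with a clear lid, 62 mm across and 15 mm tall, about 40 g, loose on the bench beyond the wheels; origin at the centre of its underside, z up. To be left where it is.

How it is judged:
At the end, for the whole second after the job is handed in: The centre of the green filter lies within 10 mm (10 degrees of turn) of the centre of the window; the grey wheel has not been turned (its lightest filter within 10 mm of its start) and the dish lies within 15 mm of its start (x of window in the frame of filter_knob above 0.05 m and y of window in the frame of filter_knob between -0.01 and 0.01 m and distance of light_grey_filter from where it was at the start of the episode below 0.01 m and distance of dish from where it was at the start of the episode below 0.015 m); the robot touches nothing.
It fails at once if the grey wheel is turned (its filter moves by more than 10 mm) (distance of light_grey_filter from where it was at the start of the episode above 0.01 m).
It fails at once if the culture dish is moved by more than 15 mm (distance of dish from where it was at the start of the episode above 0.015 m).
It also fails if it takes over 32 s, if anything falls off the work surface, if the arm or the gripper's body presses on something with over 40 N, if the wrist force passes 120 N, or if a joint passes its speed limit or range.

## Working session

There is one attempt and no reset: what is moved stays moved. The work goes in short steps, each a Python script; the robot and the scene stay as the last script left them, time stands still between calls to the robot, and variables do not carry over. Pictures are saved under pics/ and viewed, and the job is handed in when it is done.

```bash
mkdir -p pics; python3 - <<'E'
from cell import r, optics
import cv2, pickle
D={}
for n in ("scene","side"):
    D[n]=optics.get_image(n); cv2.imwrite(f"pics/{n}0.png",D[n]["pixels"][:,:,::-1])
pickle.dump(D,open("d0.pkl","wb"))
print(r.current_t(),r.finger_overhang,r.current_ee_rot())
E
```

```text
0.1 0.022 [ 7.07109222e-01  7.07104158e-01 -3.27936980e-04 -3.87457007e-04]
```

View pics/scene0.png

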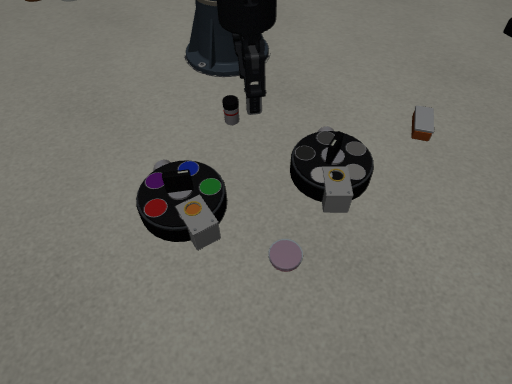

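View pics/side0.png

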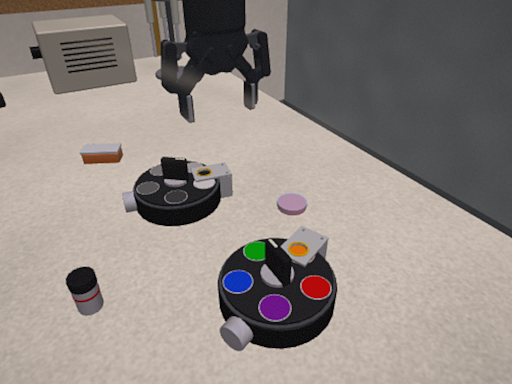

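The scene view shows the coloured wheel at about (182,195), with green at (210,186) and the window, now over orange, at (194,209). The grey wheel is at (332,160) and the dish at (285,255). Next I cast rays for the filter centres.

```bash
cat > h.py <<'E'
import numpy as np, cv2, pickle
from scipy.optimize import least_squares
def cast(I,uv,z):
    M=np.linalg.inv(I["camera_from_world"]); d=M[:3,:3]@np.array([(uv[0]-I["cx"])/I["fx"],(uv[1]-I["cy"])/I["fy"],1]); o=M[:3,3]
    return o+d*(z-o[2])/d[2]
H={"green":(50,70),"blue":(110,128),"purple":(132,155),"red":(172,8),"orange":(9,22)}
def blobs(I):
    hsv=cv2.cvtColor(I["pixels"],cv2.COLOR_RGB2HSV); h,s,v=cv2.split(hsv); out={}
    for c,(a,b) in H.items():
        m=((h>=a)&(h<=b) if a<b else (h>=a)|(h<=b))&(s>150)&(v>70)
        n,l,st,ce=cv2.connectedComponentsWithStats(m.astype(np.uint8))
        L=sorted(range(1,n),key=lambda i:-st[i,4])[:2]
        out[c]=[(st[i,4],ce[i].round(1)) for i in L]
    return out
E
python3 - <<'E'
from h import *
D=pickle.load(open("d0.pkl","rb"))
for n,I in D.items():
    B=blobs(I); P=[]
    for c,L in B.items():
        print(n,c,L)
        p=cast(I,L[0][1],0.0485); print(p.round(4))
        if c!="orange":P.append(p[:2])
    P=np.array(P)
    s=least_squares(lambda x:np.hypot(*(P-x).T)-.057,P.mean(0)); print("axis",s.x,s.fun)
    for p in P: print(np.degrees(np.arctan2(*(p-s.x)[::-1])))
    h,w=I["pixels"].shape[:2]
    im=I["pixels"][:,:,::-1]
    x,y=(180,200) if n=="scene" else (278,285)
    cv2.imwrite(f"pics/{n}_z.png",cv2.resize(im[y-65:y+65,x-75:x+75],None,fx=4.5,fy=4.5,interpolation=cv2.INTER_CUBIC))
I=D["side"]
E
```

```text
scene green [(np.int32(244), array([209.7, 186. ]))]
[ 0.5589 -0.0849  0.0485]
scene blue [(np.int32(160), array([189.2, 166.6]))]
[ 0.5013 -0.1223  0.0485]
scene purple [(np.int32(208), array([154.4, 180.3]))]
[ 0.5271 -0.1907  0.0485]
scene red [(np.int32(289), array([155.2, 207.3])), (np.int32(1), array([236., 113.]))]
[ 0.594  -0.1875  0.0485]
scene orange [(np.int32(155), array([192.5, 208.8])), (np.int32(16), array([422.5, 132. ]))]
[ 0.6084 -0.1198  0.0485]
axis [ 0.55629346 -0.14233765] [ 0.00046796  0.00153768 -0.00048196  0.00183193]
87.3698388818626
160.02866360231044
-121.07153648664078
-50.10420698778189
side green [(np.int32(302), array([255.2, 250.4]))]
[ 0.5581 -0.0832  0.0485]
side blue [(np.int32(457), array([237.5, 281.1]))]
[ 0.5061 -0.1248  0.0485]
side purple [(np.int32(562), array([274.5, 307.2]))]
[ 0.5277 -0.1886  0.0485]
side red [(np.int32(488), array([315.5, 286.7])), (np.int32(42), array([ 88.7, 297.1]))]
[ 0.595  -0.1874  0.0485]
side orange [(np.int32(302), array([100.9, 158.1])), (np.int32(194), array([156.4,  29.8]))]
[0.4073 0.3383 0.0485]
axis [ 0.56061487 -0.14121857] [ 1.05436826e-03 -8.47750534e-05  6.78255433e-04  5.88874663e-04]
92.478483351571
163.28427235619742
-124.82972387095576
-53.31713330844199
```

View pics/scene_z.png

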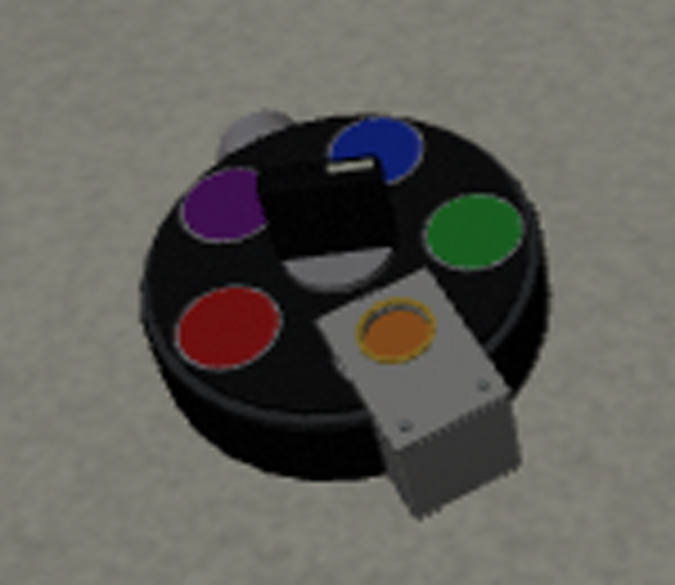

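View pics/side_z.png

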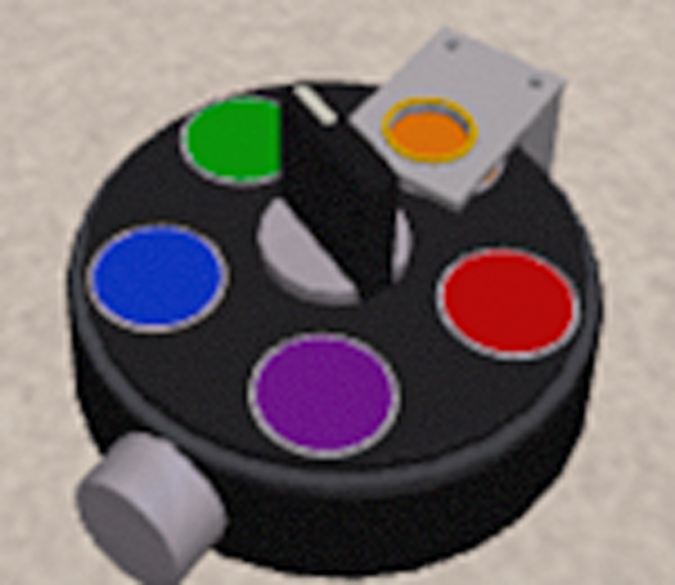

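```bash
python3 - <<'E'
from h import *
D=pickle.load(open("d0.pkl","rb"))
k={"green":0,"blue":72,"purple":144,"red":216}
obs=[(n,c) for n,c in (("scene","green"),("scene","red"),("side","blue"),("side","purple"),("side","red"))]
B={n:blobs(D[n]) for n in D}
P=np.array([cast(D[n],B[n][c][0][1],.0485)[:2] for n,c in obs]); K=np.radians([k[c] for n,c in obs])
f=lambda x:(x[:2]+.057*np.c_[np.cos(x[2]+K),np.sin(x[2]+K)]-P).ravel()
s=least_squares(f,[.558,-.142,1.57]); print(s.x,np.degrees(s.x[2]),s.fun.round(4))
for n,uv in (("scene",(193,208.3)),("side",(298.6,248.9))):
    w=cast(D[n],uv,.057)[:2]-s.x[:2]; print(n,w,np.hypot(*w),np.degrees(np.arctan2(w[1],w[0])))
# white line
for n,uv in (("scene",(105+350/4.5,135+165/4.5)),("side",(203+315/4.5,220+105/4.5))):
    w=cast(D[n],uv,.098)[:2]-s.x[:2]; print(n,"line",w,np.degrees(np.arctan2(w[1],w[0])))
E
```

```text
[ 0.56027538 -0.14182987  1.58774283] 90.97096290236409 [ 0.0004  0.0001  0.0005  0.0001 -0.0003 -0.0003 -0.0001  0.0001 -0.0005
  0.    ]
scene [0.05362665 0.02401232] 0.058757205230789665 24.121330140968716
side [0.05215116 0.02085266] 0.05616562202860836 21.794020728589224
scene line [-0.00078978  0.01373652] 93.29061047358111
side line [0.00055889 0.01268738] 87.47769904275977
```

```bash
cat >> h.py <<'E'
from scipy.spatial.transform import Rotation as R
AX=np.array([.5603,-.1418])
def ori(b): return (R.from_euler("z",b-90,degrees=True)*R.from_quat([2**-.5,2**-.5,0,0])).as_quat()
E
python3 - <<'E'
from h import *
from cell import r, optics
p=lambda z:[*AX,z]
r.set_gripper(.6,30)
r.move_to(p(.19),ori(91)); print(r.current_t(),r.current_q().round(3) if hasattr(r.current_q(),'round') else r.current_q())
r.move_linear(p(.088),vel=.12); print(r.current_t(),r.current_contact_force())
r.set_gripper(0,30)
print(r.current_t(),r.current_opening(),r.current_contact_force(),r.current_torque(),r.current_tool_pos())
I=optics.get_image("side"); cv2.imwrite("pics/side1.png",I["pixels"][:,:,::-1])
E
```

```text
1.1667 [-0.329  0.436  1.611  0.     1.095 -0.345]
2.1667 [-0.6506191   0.02749721 -0.07002277]
2.6333 0.1291996895489573 [-1.39522191  0.08364293  4.80122834] [0.06428025 0.18575299 0.002507  ] [ 0.56052817 -0.14190495  0.08849262]
```

View pics/side1.png

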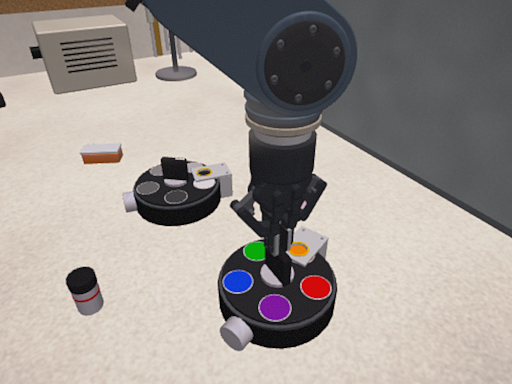

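The bar is pinched at (278,260), with an 11 mm opening reading and small forces. Now I turn it 68° clockwise using the last joint only.

```bash
python3 - <<'E'
from h import *
from cell import r, optics
q=np.array(r.current_q()); t0=np.radians(68)
for f in (1/3,2/3,1):
    g=q.copy(); g[5]+=t0*f; r.set_joints(g)
    print(r.current_t(),r.current_opening(),np.round(r.current_contact_force(),2),np.round(r.current_torque(),2))
x=R.from_quat(r.current_ee_rot()).as_matrix()[:,0]; print("bar",np.degrees(np.arctan2(x[1],x[0])),r.current_tool_pos())
I={n:optics.get_image(n) for n in("scene","side")}
pickle.dump(I,open("d2.pkl","wb"))
B=[blobs(I[n]) for n in I]
for n,b in zip(I,B):
  for c in b:
    if b[c]:
      w=cast(I[n],b[c][0][1],.0485)[:2]-AX; print(n,c,b[c][0],np.hypot(*w).round(4),np.degrees(np.arctan2(w[1],w[0])).round(1))
cv2.imwrite("pics/both2.png",cv2.hconcat([cv2.resize(I["scene"]["pixels"][135:265,105:255],(400,347),interpolation=2),cv2.resize(I["side"]["pixels"][220:350,203:353],(400,347),interpolation=2)])[:,:,::-1])
E
```

```text
3.15 0.12935956414231295 [-2.1   0.55  4.35] [0.11 0.4  0.01]
3.6167 0.12273199229177441 [-4.14  1.6   4.99] [ 0.23  0.6  -0.03]
4.0833 0.1263945952380888 [-4.15  1.69  5.85] [0.38 0.69 0.03]
bar 23.35654353958229 [ 0.56021324 -0.14166527  0.08848317]
scene green (np.int32(106), array([192.5, 208.7])) 0.0527 24.7
scene blue (np.int32(245), array([209.4, 184.1])) 0.057 96.3
scene purple (np.int32(121), array([188.8, 168.1])) 0.0581 161.4
scene red (np.int32(246), array([154.2, 181.9])) 0.0572 -120.6
scene orange (np.int32(287), array([156.8, 208.8])) 0.0569 -48.6
side green (np.int32(110), array([298.1, 249.3])) 0.063 26.1
side blue (np.int32(350), array([254. , 251.7])) 0.0572 95.2
side purple (np.int32(458), array([238.2, 283.8])) 0.0569 167.7
side red (np.int32(576), array([278.2, 307.3])) 0.057 -120.1
side orange (np.int32(483), array([316.3, 284.2])) 0.0573 -47.9
```

View pics/both2.png

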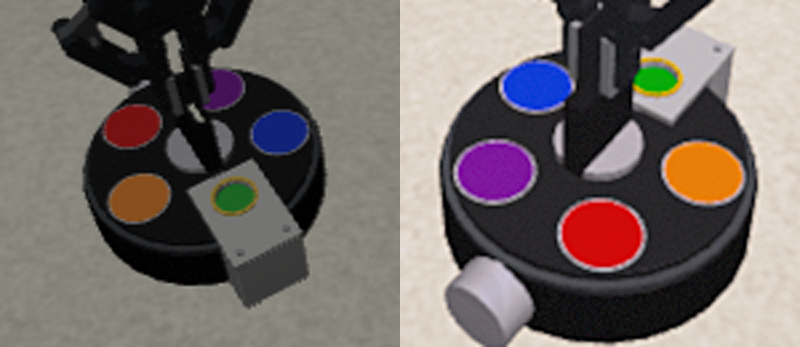

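Green now fills the ring in both views, at (235,197) and (655,77) in the picture. The other filters put green at about 24°, and the window is at 22–24°. Next I release and retreat.

```bash
python3 - <<'E'
from h import *
from cell import r, optics
r.set_gripper(.6); print(r.current_opening())
r.move_linear([*AX,.2],vel=.12); r.set_joints([-.085,.351,1.652,0,1.139,-.085]); r.sleep(.3)
I={n:optics.get_image(n) for n in("scene","side")}
D=pickle.load(open("d0.pkl","rb"))
for n in I:
  b=blobs(I[n])
  for c in b:
    w=cast(I[n],b[c][0][1],.0485)[:2]-AX; print(n,c,b[c][0],np.hypot(*w).round(4),np.degrees(np.arctan2(w[1],w[0])).round(1))
  d=np.abs(I[n]["pixels"].astype(int)-D[n]["pixels"]).max(2)
  regs={"scene":{"grey":(120,215,280,385),"dish":(235,280,260,310)},"side":{"grey":(150,225,118,238),"dish":(188,220,270,312)}}[n]
  for k,(a,e,f,g) in regs.items(): print(n,k,"changed px",(d[a:e,f:g]>40).sum())
print(r.current_t(),r.current_contact_force())
cv2.imwrite("pics/both3.png",cv2.hconcat([cv2.resize(I["scene"]["pixels"][135:265,105:255],(400,347),interpolation=2),cv2.resize(I["side"]["pixels"][220:350,203:353],(400,347),interpolation=2)])[:,:,::-1])
E
```

```text
0.6023412644527308
scene green (np.int32(106), array([192.5, 208.7])) 0.0527 24.7
scene blue (np.int32(245), array([209.4, 184.1])) 0.057 96.3
scene purple (np.int32(198), array([186. , 167.8])) 0.0582 167.1
scene red (np.int32(246), array([154.2, 181.9])) 0.0572 -120.6
scene orange (np.int32(287), array([156.8, 208.8])) 0.0569 -48.6
scene grey changed px 0
scene dish changed px 0
side green (np.int32(110), array([298.1, 249.3])) 0.063 26.1
side blue (np.int32(350), array([254. , 251.7])) 0.0572 95.2
side purple (np.int32(457), array([238.1, 283.8])) 0.057 167.7
side red (np.int32(576), array([278.2, 307.3])) 0.057 -120.1
side orange (np.int32(485), array([316.4, 284.2])) 0.0574 -47.9
side grey changed px 0
side dish changed px 0
7.0167 [-0.95132235 -0.53711584  0.20472833]
```

View pics/both3.png

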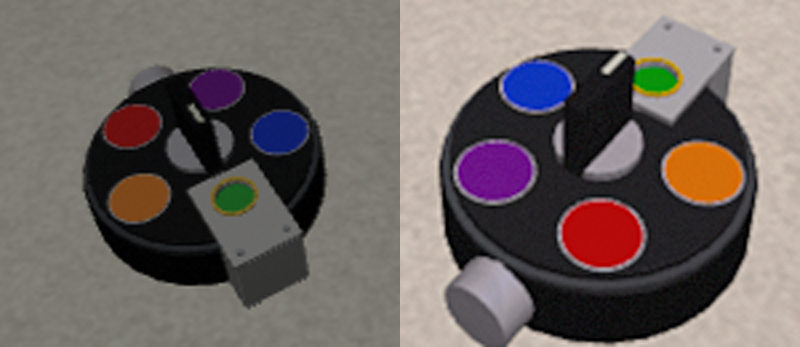

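Green fills the yellow ring in both views after release, and the bar's white-line end points at the window. The arm is clear of everything.

```bash
python3 -c "
from cell import r
r.hand_in(); print(r.current_t())"
```

```text
the job is handed in; nothing more can be done
the job is handed in; nothing more can be done
```

The green filter now sits in the yellow-rimmed window. I pinched the bar knob from above, turned it 68° clockwise, let go, moved the arm clear and handed the job in after about 7 s of the 32 s allowed.

- **Position:** after release, the other filters put green at about 24°. The window measured 24.1° in the scene view and 21.8° in the side view. That leaves an error of 0 to 2°, or about 2 mm, against the 10° limit. Green filled the yellow ring in both views.
- **Less reliable readings:** the green blob's own centre read 24.7° in the scene view and 26.1° in the side view. The ring hides part of it, so I trusted the other filters instead.
- **Grey wheel and dish:** no pixels changed around either one in either view.
- **Forces:** the readings taken at the grip and while turning stayed under 8 N at the wrist, and about 1 N remained once the arm was clear. The grip opening read 11 mm on the 14 mm bar, but the hold did not slip.

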